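Fan out the fallout plates along the sampler tray

TASK

The four fallout plates are piled squarely at one end of the steel tray and have to be set out to collect dust. Slide them into a straight, overlapping fan along the tray towards its empty end: the lowest plate stays where it is, and each plate lies flat on the one below, set forward of it by about 30 mm so that a 30 mm strip of every lower plate is exposed. Leave the cap in the tray and everything else on the bench undisturbed.

Things in the scene. Friction and masses are not known exactly. Their poses are not given: they have to be found in the camera images.
- tray: shallow dark steel tray, 460 x 150 mm (x, y), fixed to the bench. Origin under its centre on the bench; x along its length, from the end where the plates are piled towards its empty end; z up. Its floor is 6 mm thick, its rim is 6 mm wide and its top is 14 mm above the bench, all round. The pile lies on the floor about 110 mm from the centre towards -x, with the long sides of the plates along the tray
- plate1: the lowest of four identical fallout plates, flat white-faced laminate with a dark core, 160 x 90 x 12 mm (x, y, z), about 0.24 kg each, loose, sliding on one another with ordinary dry friction. Origin at the centre of the underside; x along the 160 mm length, the same way as the tray's x to within about 0.15 rad; z up
- plate2: the second from below of four identical fallout plates, flat white-faced laminate with a dark core, 160 x 90 x 12 mm (x, y, z), about 0.24 kg each, loose, sliding on one another with ordinary dry friction. Origin at the centre of the underside; x along the 160 mm length, the same way as the tray's x to within about 0.15 rad; z up
- plate3: the third from below of four identical fallout plates, flat white-faced laminate with a dark core, 160 x 90 x 12 mm (x, y, z), about 0.24 kg each, loose, sliding on one another with ordinary dry friction. Origin at the centre of the underside; x along the 160 mm length, the same way as the tray's x to within about 0.15 rad; z up
- plate4: the top one of four identical fallout plates, flat white-faced laminate with a dark core, 160 x 90 x 12 mm (x, y, z), about 0.24 kg each, loose, sliding on one another with ordinary dry friction. Origin at the centre of the underside; x along the 160 mm length, the same way as the tray's x to within about 0.15 rad; z up
- cap: orange silicone septum cap, round, 48 mm across, 26 mm high, standing in the tray near its empty end, about 185 mm from the tray's centre; stays there. Origin at the centre of its underside
- bushing_a: steel reducing bushing, 52 mm across, 45 mm high, standing on the bench about 130 mm to the tray's -y side; bystander. Origin at the centre of its underside
- bushing_b: smaller steel reducing bushing, 42 mm across, 45 mm high, standing on the bench; bystander. Origin at the centre of its underside
- sensor_head: matte black sensor head, 68 mm across, 105 mm high, standing on the bench; bystander. Origin at the centre of its underside
- quartz_tube: clear quartz tube, 200 mm long along its x, 31 mm across, lying in a fixed cradle with its top 51 mm above the bench; bystander. Origin at the centre of its underside as built, halfway along the tube
- swab_jar: glass jar with a steel lid, 68 mm across, 85 mm high, standing on the bench; bystander. Origin at the centre of its underside
Mind the look-alikes: they are no part of the job. What is shaped like the plate2 but red or yellow is not meant.

How it is judged:
At the end, for the whole second after the job is handed in: Each upper plate lies flat on the one below, in the order of the pile, 20 to 40 mm further towards the empty end and within 15 mm sideways. All are along the tray within 0.2 rad, level within 0.06 rad and at rest; the lowest is on the tray floor within 25 mm of its start (x of plate2 in the frame of plate1 between 0.02 and 0.04 m and y of plate2 in the frame of plate1 between -0.015 and 0.015 m and z of plate2 in the frame of plate1 between 0.009 and 0.015 m and x of plate3 in the frame of plate2 between 0.02 and 0.04 m and y of plate3 in the frame of plate2 between -0.015 and 0.015 m and z of plate3 in the frame of plate2 between 0.009 and 0.015 m and x of plate4 in the frame of plate3 between 0.02 and 0.04 m and y of plate4 in the frame of plate3 between -0.015 and 0.015 m and z of plate4 in the frame of plate3 between 0.009 and 0.015 m and angle between the x axis of each of plate1, plate2, plate3, plate4 and the x axis of tray, either way round below 0.2 rad and angle between each of plate1, plate2, plate3, plate4's own z axis and vertical below 0.06 rad and linear speed of each of plate1, plate2, plate3, plate4 below 0.01 m/s and distance of plate1 from where it was at the start of the episode below 0.025 m and z of plate1 in the frame of tray between 0.003 and 0.009 m); the robot touches nothing.
It fails at once if a bystander on the bench or in the tray is shifted by more than 20 mm or knocked over (distance of any of cap, bushing_a, bushing_b, sensor_head, quartz_tube, swab_jar from where it was at the start of the episode above 0.02 m or angle between any of cap, bushing_a, bushing_b, sensor_head, swab_jar's own z axis and vertical above 0.5 rad).
It also fails if it takes over 42 s, if anything falls off the work surface, if the arm or the gripper's body presses on something with over 40 N, if the wrist force passes 120 N, or if a joint passes its speed limit or range.

ROBOT

A 6-joint arm with a two-finger parallel gripper is mounted at the origin on the work surface. World frame = base frame: x ahead of the robot, y to its left, z up, the work surface at z = 0. Lengths are in m, angles in rad, forces in N, time in s.
With the tool pointing down it reaches from about 0.35 to 0.775 m from the base axis. Payload 7.3 kg.
Tool frame: the origin (TCP) lies between the finger pads; the fingertips stand 8 mm ahead of it and the grasp point (between the pads) lies 11 mm behind it (robot.nose_length is the distance from the TCP to the fingertips, in m); z points along the fingers, y is the line along which they close (so a half turn about z gives the same grasp; the last joint's range is limited). The gripper opens to 92 mm and grips with 3 to 60 N. Pads are 19 mm wide; open, the fingers measure 130 mm over their backs; the gripper's body (75 mm by 190 mm) begins 47 mm behind the grasp point.
Start: joints at [-1.436, 0.342, 1.524, -0, 1.275, -0.146], TCP at [0.146, -0.504, 0.201] pointing down, gripper open.
Joint ranges: [-2.53, 2.53], [-0.77, 2.02], [0.04, 2.7], [-1, 4.14], [0.28, 2.66], [-3.11, 3.11]. Speed limits (rad/s): [2.57, 2.57, 3.14, 3.14, 3.14, 3.14].

INTERFACE

Orientations are given as [roll, pitch, yaw] about the fixed x, y, z axes, in that order (R = Rz(yaw) Ry(pitch) Rx(roll)).
In Python, from cell import robot gives the robot as it stands. The module is installed in compiled form; this text tells all that it offers.
- The arm moves only by the shell command python3 -m jog 'ROWS' [FORCE]. ROWS is JSON, a list that holds one entry, the list of rows, each a list of 5 numbers: the gripper's target within -1 to 1 (fully open at 1, half-way at 0, shut at -1), then the shift along the tool's x, y, z in m, then the turn about the tool's z in rad. A call has 1 to 5 rows; each row is the pose to reach, as a shift and turn from the pose commanded when the call began, along the tool's axes at that moment; what a row does not reach only later rows make up. A row lasts 1/12 s, in which the tool goes at most 41.7 mm and 7.16 degrees, less where a joint would pass 70% of its speed; a pose out of reach is approached as far as the arm can. A call with a gripper value outside its range is refused whole. The fingers move at their own pace and stop on an object; FORCE is the grip in N (left out, the last holds). Time passes only in rows, so rows that repeat a pose let the fingers close. It gives the time, the measured TCP pose, the force, the opening and the grip force at its end, in the units of the state.
- robot.observe(): the state, without advancing time (a new reading comes with each control period).
- robot.read_camera(name): name is "side" or "top"; returns the picture (384x512x3 uint8, red, green, blue); there is no depth.
- robot.camera_model(name): a dict with "camera_matrix" (3x3 intrinsics, pixels), "position" and "attitude" of the camera in the world. Camera axes: x right, y down, z forward; pixel columns grow to the right and rows downward; lengths in m; the calibration is good to about 2 mm. A picture is of the moment at which its call begins. camera_model takes no time and is no camera call.
- robot.hand_in(): hands the job in; it is judged then, once.
The state is a dict: "time": time; "qpos": joint angles; "qvel": joint speeds; "joint_efforts": joint torques, N m; "tool_pos": TCP position; "tool_rot": TCP orientation; "contact_force": force on the tool from outside, world axes, zero at the start; "torque": the same for the moment, N m; "opening": finger opening in m; "grip_force": force on a finger pad.
Only numpy, scipy, OpenCV 4.12 (cv2) and the standard library are available. Lean on these libraries where they do the work, as an engineer would, in place of code of your own. Each camera call takes 0.05 s, during which the arm holds its last target. There are 200 camera calls.

## Working session

There is one attempt and no reset: what is moved stays moved. The work goes in short steps, Python scripts to look and compute and a shell command to move; the robot and the scene stay as the last step left them, time stands still between calls to the robot, and variables do not carry over. Pictures are saved under pics/ and viewed, at most 10 in all, crops included, and the job is handed in when it is done.

```bash
mkdir -p pics; python3 - <<'E'
from cell import robot
import cv2,numpy as np
for n in ("top","side"):
    im=robot.read_camera(n); cv2.imwrite(f"pics/{n}0.png",im[:,:,::-1])
    m=robot.camera_model(n); print(n,m)
s=robot.observe();print(s['time'],s['tool_pos'],s['tool_rot'],s['opening'],robot.nose_length)
E
```

```text
top {'camera_matrix': array([[472.09072456,   0.        , 249.11543091],
       [  0.        , 472.09072456, 190.17731219],
       [  0.        ,   0.        ,   1.        ]]), 'position': array([0.4159842 , 0.01997583, 1.45640711]), 'attitude': array([-3.06569299, -0.01595058, -1.55922876])}
side {'camera_matrix': array([[382.39916226,   0.        , 259.67022188],
       [  0.        , 382.39916226, 188.71422261],
       [  0.        ,   0.        ,   1.        ]]), 'position': array([ 0.43831228, -0.70275473,  0.73956016]), 'attitude': array([-2.33628512, -0.0169928 , -0.1092844 ])}
0.1 [ 0.14544727 -0.50407067  0.2005231 ] [-3.14028638e+00 -1.98308264e-04  2.80752686e-01] 0.09175478010634165 0.008
```

View pics/top0.png

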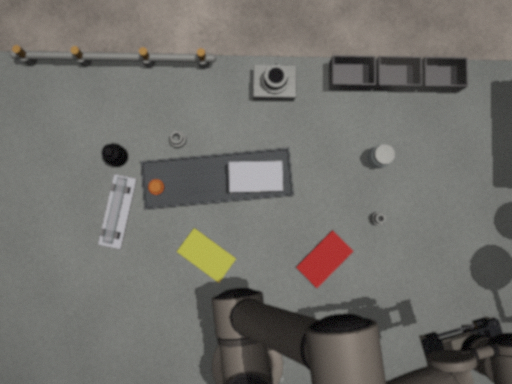

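View pics/side0.png

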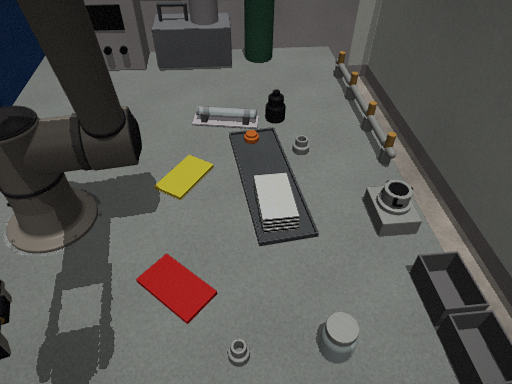

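The top view shows the tray from pixel (142,185) to (292,172), with the white pile at (256,176) and the orange cap at (156,187), so tray +x points roughly image-left (world +y). Three things are plate-shaped:
- **White pile** at top (256,176) / side (276,200): this is the one meant, because it is white-faced, in the tray and opposite the cap.
- **Yellow sheet** at top (207,255): a look-alike.
- **Red sheet** at top (325,258): a look-alike.

I'll measure the pile and confirm it in a crop.

```bash
cat > h.py <<'E'
from cell import robot
import cv2,numpy as np
from scipy.spatial.transform import Rotation as R
def cast(n,px,z):
    m=robot.camera_model(n);px=np.atleast_2d(px).astype(float)
    d=np.c_[px,np.ones(len(px))]@np.linalg.inv(m["camera_matrix"]).T@R.from_euler('xyz',m["attitude"]).as_matrix().T
    p=m["position"];return p+d*((z-p[2])/d[:,2])[:,None]
def proj(n,P):
    m=robot.camera_model(n);c=(np.atleast_2d(P)-m["position"])@R.from_euler('xyz',m["attitude"]).as_matrix()
    q=c@m["camera_matrix"].T;return q[:,:2]/q[:,2:]
def big(mask):
    cs,_=cv2.findContours(mask.astype(np.uint8),cv2.RETR_EXTERNAL,cv2.CHAIN_APPROX_NONE)
    return max(cs,key=cv2.contourArea)[:,0,:]
def rect(n,c,z):
    return cv2.minAreaRect(cast(n,c,z)[:,:2].astype(np.float32)*1000)
E
python3 - <<'E'
from h import *
im=cv2.imread("pics/top0.png")
hsv=cv2.cvtColor(im,cv2.COLOR_BGR2HSV)
roi=np.zeros(im.shape[:2],bool);roi[130:225,130:305]=1
w=roi&(im.min(2)>130)
print("pile",rect("top",big(w),.054))
print(im[176,256],im[176,200],im[176,320],im[200,128])
t=roi&(im.max(2)<85)|w
print("tray",rect("top",big(t),.014))
o=roi&(hsv[...,1]>150);print("cap",rect("top",big(o),.026))
s=cv2.imread("pics/side0.png")
cr=cv2.resize(s[120:250,220:325],None,fx=5,fy=4.6,interpolation=cv2.INTER_CUBIC)
ct=cv2.resize(im[140:215,215:300],None,fx=4,fy=4,interpolation=cv2.INTER_CUBIC)
cv2.imwrite("pics/crop1.png",cr)
E
```

```text
pile ((565.7144165039062, -19.92449188232422), (90.08710479736328, 158.6825714111328), 0.7893422245979309)
[184 180 181] [82 81 81] [123 127 126] [181 177 177]
tray ((561.4159545898438, 99.54458618164062), (145.73326110839844, 455.4486999511719), 6.107691764831543)
cap ((532.6201782226562, 280.8441467285156), (39.5483283996582, 42.47602081298828), 0.7521753907203674)
```

View pics/crop1.png

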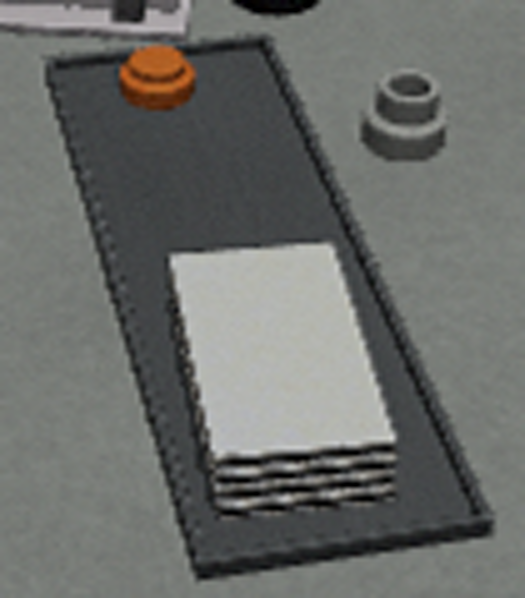

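The crop confirms the target: a square pile of four white plates with dark cores in the tray, with the cap at the far end. The top face measures 159 x 90 mm, which matches the given size. Its x axis lies at world yaw about 90.8° and the tray's at about 96.1°, and the rear end of the pile is at about (0.567, -0.100). I'll push the rear end with two spread fingers: plates 2–4 first, then 3–4, then 4. Next I travel to a point behind the pile.

```bash
python3 -m jog '[[[-0.1,0.034,-0.015,0,0],[-0.1,0.067,-0.03,0,0],[-0.1,0.101,-0.046,0,0],[-0.1,0.135,-0.061,0,0],[-0.1,0.168,-0.076,0,0]]]' 
python3 -m jog '[[[-0.1,0.034,-0.015,0,0],[-0.1,0.067,-0.03,0,0],[-0.1,0.101,-0.046,0,0],[-0.1,0.135,-0.061,0,0],[-0.1,0.168,-0.076,0,0]]]' 
python3 -m jog '[[[-0.1,0.034,-0.015,0,0],[-0.1,0.067,-0.03,0,0],[-0.1,0.101,-0.046,0,0],[-0.1,0.135,-0.061,0,0],[-0.1,0.168,-0.076,0,0]]]' 
python3 -m jog '[[[-0.1,0,0,0,-0.087],[-0.1,0,0,0,-0.174],[-0.1,0,0,0,-0.261],[-0.1,0,0,0,-0.348],[-0.1,0,0,0,-0.435]]]' 
python3 -m jog '[[[-0.1,0,0,0,-0.087],[-0.1,0,0,0,-0.174],[-0.1,0,0,0,-0.261],[-0.1,0,0,0,-0.348],[-0.1,0,0,0,-0.435]]]' 
python3 -m jog '[[[-0.1,0,0,0,-0.087],[-0.1,0,0,0,-0.174],[-0.1,0,0,0,-0.261],[-0.1,0,0,0,-0.348],[-0.1,0,0,0,-0.435]]]'
```

```text
time: 0.52
tool_pos: [0.2868, -0.3834, 0.2009]
tool_rot: [-3.141, 0.0, 0.28]
contact_force: [0.4, -0.6, 0.1]
opening: 0.0632
grip_force: 0.0
time: 0.93
tool_pos: [0.4273, -0.2636, 0.2009]
tool_rot: [-3.141, 0.0, 0.281]
contact_force: [0.4, -0.0, 0.2]
opening: 0.0411
grip_force: 0.0
time: 1.35
tool_pos: [0.5676, -0.144, 0.2007]
tool_rot: [-3.141, 0.001, 0.281]
contact_force: [0.7, 0.2, -0.3]
opening: 0.0412
grip_force: 0.0
time: 1.77
tool_pos: [0.5664, -0.1454, 0.2005]
tool_rot: [-3.141, 0.001, 0.72]
contact_force: [-0.0, 0.1, 0.3]
opening: 0.0413
grip_force: 0.0
time: 2.18
tool_pos: [0.5663, -0.1456, 0.2006]
tool_rot: [-3.141, 0.0, 1.155]
contact_force: [-0.5, -0.2, -0.5]
opening: 0.0413
grip_force: 0.0
time: 2.6
tool_pos: [0.5663, -0.1456, 0.2006]
tool_rot: [-3.141, -0.0, 1.59]
contact_force: [-0.2, 0.8, -1.1]
opening: 0.0411
grip_force: 0.0
```

```bash
python3 -m jog '[[[-0.1,0,0,0.034,0.005],[-0.1,0,0,0.068,0.005],[-0.1,0,0,0.1,0.005],[-0.1,0,0,0.13,0.005],[-0.1,0,0,0.155,0.005]]]' 
python3 -m jog '[[[-0.1,0,0,0.013,0],[-0.1,0,0,0.0135,0],[-0.1,0.01,0,0.0135,0],[-0.1,0.02,0,0.0135,0],[-0.1,0.028,0,0.0135,0]]]'
python3 - <<'E'
from h import *
for n,(a,b,c,d) in (("top",(130,225,130,305)),("side",(110,250,200,340))):
    im=robot.read_camera(n)[:,:,::-1]; cv2.imwrite(f"pics/{n}1.png",im)
cv2.imwrite("pics/c1.png",cv2.resize(im[a:b,c:d],None,fx=4,fy=4,interpolation=cv2.INTER_CUBIC))
E
```

```text
time: 3.02
tool_pos: [0.5654, -0.1453, 0.0435]
tool_rot: [-3.139, -0.001, 1.581]
contact_force: [0.3, 0.2, 0.1]
opening: 0.0413
grip_force: 0.0
time: 3.43
tool_pos: [0.5671, -0.1166, 0.034]
tool_rot: [3.139, 0.001, 1.581]
contact_force: [-0.1, 0.6, -0.3]
opening: 0.0411
grip_force: 0.0
```

View pics/c1.png

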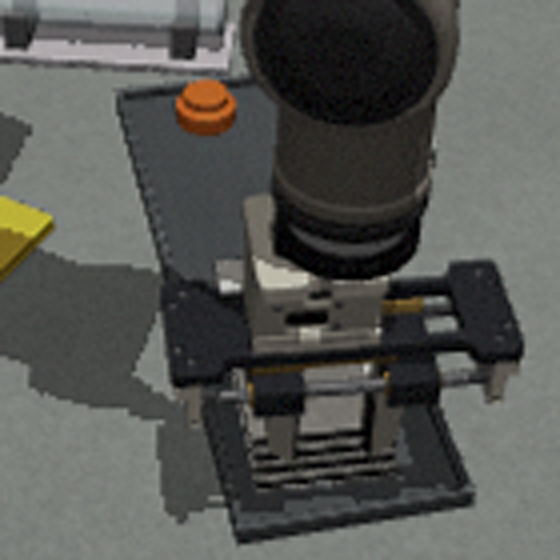

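The fingers straddle the middle of the pile's rear end, with finger bottoms at crop (280,458) and (385,455) in front of the plate edges at rows 435–480. I'll creep forward to contact.

```bash
for i in 1; do python3 -m jog '[[[-0.1,0.001,0,0,0],[-0.1,0.002,0,0,0],[-0.1,0.003,0,0,0],[-0.1,0.004,0,0,0]]]' 
python3 -m jog '[[[-0.1,0.001,0,0,0],[-0.1,0.002,0,0,0],[-0.1,0.003,0,0,0],[-0.1,0.004,0,0,0]]]' 
python3 -m jog '[[[-0.1,0.001,0,0,0],[-0.1,0.002,0,0,0],[-0.1,0.003,0,0,0],[-0.1,0.004,0,0,0]]]'; done | grep -v -e grip -e open
python3 - <<'E'
from h import *
for z in (.006,.018,.03,.042,.054): print(z,(proj("side",[[.5968,-.1,z],[.5368,-.1,z]])-[200,110])*4)
print((proj("side",[[.597,-.12,.026],[.537,-.12,.026]])-[200,110])*4)
E
```

```text
time: 3.87
tool_pos: [0.5664, -0.1139, 0.0328]
tool_rot: [3.141, 0.0, 1.58]
contact_force: [0.3, 0.6, 0.3]
time: 4.2
tool_pos: [0.5662, -0.1097, 0.0326]
tool_rot: [-3.142, 0.0, 1.581]
contact_force: [-1.6, -0.9, 1.0]
time: 4.53
tool_pos: [0.5662, -0.1056, 0.0326]
tool_rot: [-3.142, 0.0, 1.581]
contact_force: [-1.2, 0.3, -0.4]
0.006 [[365.89563725 479.80061345]
 [270.43945705 486.87820843]]
0.018 [[367.34413444 467.25456613]
 [271.05211068 474.32240692]]
0.03 [[368.81833118 454.4859241 ]
 [271.67569738 461.54254157]]
0.042 [[370.31891755 441.48871034]
 [272.31051245 448.53256061]]
0.054 [[371.84660855 428.25673194]
 [272.95686192 435.28619235]]
[[374.2583053  483.77587017]
 [275.93159317 491.09337073]]
```

```bash
python3 - <<'E'
from h import *
im=robot.read_camera("side")[:,:,::-1]
p=proj("side",[[.586,-.1056,.0246],[.546,-.1056,.0246],[.566,-.1056,.1]]);print(p)
cv2.imwrite("pics/c2.png",cv2.resize(im[190:245,240:320],None,fx=9,fy=9,interpolation=cv2.INTER_CUBIC))
print((p-[240,190])*9)
E
```

```text
[[288.07394535 227.11718905]
 [271.87731854 228.30612876]
 [281.75057191 206.44880592]]
[[432.66550816 334.05470145]
 [286.89586684 344.75515882]
 [375.75514717 148.0392533 ]]
```

View pics/c2.png

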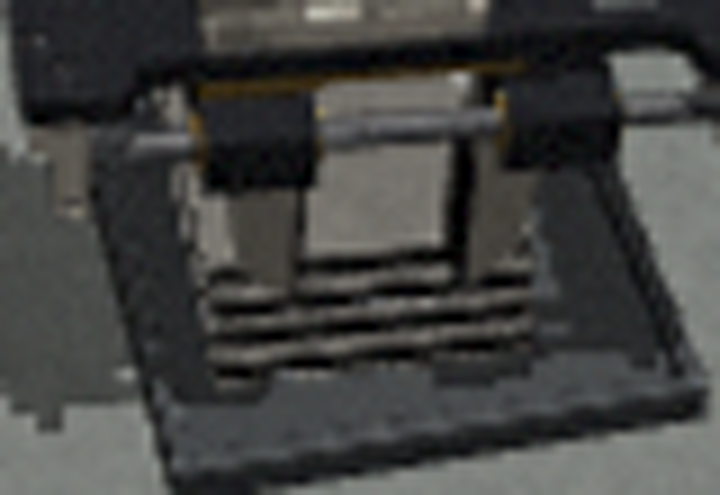

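The fingers seem to end at c2 (265,290), about 6 px above where the calibration puts the tips (287,345), and no clear force has shown. I won't push on that uncertainty. I'll back off and look again with the predicted tip positions marked.

```bash
python3 -m jog '[[[-0.1,-0.01,0,0,0],[-0.1,-0.02,0,0,0],[-0.1,-0.03,0,0,0],[-0.1,-0.03,0,0,0],[-0.1,-0.03,0,0,0]]]' 
python3 - <<'E'
from h import *
im=robot.read_camera("side")[:,:,::-1].copy()
t=robot.read_camera("top")[:,:,::-1].copy()
o=robot.observe()['tool_pos'];print(o)
def mk(n,im,a,b,c,d,f):
    k=cv2.resize(im[a:b,c:d],None,fx=f,fy=f,interpolation=cv2.INTER_CUBIC)
    for dx in (-.0395,-.0205,.0205,.0395):
        q=(proj(n,o+[dx,0,-.008])[0]-[c,a]+.5)*f
        cv2.circle(k,(int(q[0]),int(q[1])),3,(0,0,255),-1)
    return k
A=mk("side",im,170,245,235,325,6);B=mk("top",t,140,215,215,305,6)
B=cv2.resize(B,(400,333));A=cv2.resize(A,(400,333))
cv2.imwrite("pics/c3.png",np.hstack([A,B]))
t0=cv2.imread("pics/top0.png")
for x in (t0,t): print(x[165:190:6,215:245].min(2))
E
```

```text
time: 5.0
tool_pos: [0.5664, -0.1369, 0.0326]
tool_rot: [3.141, 0.0, 1.579]
contact_force: [-0.1, 0.2, 0.6]
opening: 0.0408
grip_force: 0.0
[ 0.56632584 -0.13588824  0.03249848]
[[ 82  79  78  80  84  79  82  83  79  72  59  57  75 115 151 173 179 176
  177 178 179 180 179 181 181 179 180 180 180 178]
 [ 80  83  81  81  81  84  82  81  78  69  58  53  64  99 139 167 176 180
  177 178 182 178 179 180 180 180 180 181 180 179]
 [ 79  83  83  82  80  83  81  79  80  75  72  58  61  90 136 169 177 181
  181 181 178 179 180 182 180 180 179 180 179 177]
 [ 81  80  83  81  81  82  80  82  80  80  66  57  55  80 126 167 179 177
  181 181 179 181 179 177 182 174 179 180 178 181]
 [ 80  80  81  79  79  80  83  80  81  77  69  57  52  80 125 163 178 177
  177 176 176 180 176 177 178 177 178 177 177 179]]
[[ 85  88  85  84  88  89  86  85  82  77  67  60  82 119 159 181 188 190
  189 191 193 190 190 190 192 191 189 188 178 159]
 [ 86  87  86  87  87  86  89  85  82  74  61  58  65 108 149 177 189 189
  191 191 188 189 192 190 186 179 153 132 120 120]
 [ 87  87  86  86  86  87  86  86  88  83  76  62  67  96 141 176 188 189
  190 188 190 190 192 188 185 166 141 126 120 119]
 [ 87  87  87  88  90  87  85  87  83  82  72  56  58  86 139 176 188 188
  191 190 189 177 161 142 130 125 122 123 121 122]
 [ 85  85  83  86  87  88  88  81  84  84  68  58  57  85 137 173 185 188
  182 166 144 133 126 125 124 124 135 153 172 178]]
```

View pics/c3.png

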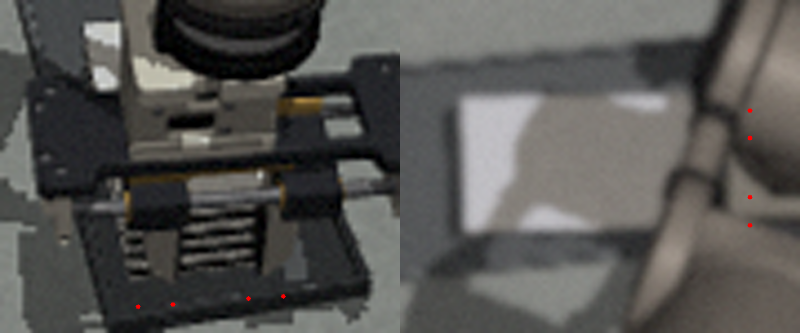

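The plates have not moved: the front edge is still at column 228. The finger bottoms at crop (163,277) and (270,272) are about 6 px above the predicted tips, so the tip is about 20 mm higher than computed. I'll settle the true tip height by touching the bare bench behind the tray, gently.

```bash
python3 -m jog '[[[-0.1,-0.012,0,0,0],[-0.1,-0.025,0,0,0],[-0.1,-0.025,0,0,0]]]' | grep tool_pos
python3 -m jog '[[[-0.1,0,0,0.005,0],[-0.1,0,0,0.01,0],[-0.1,0,0,0.015,0],[-0.1,0,0,0.019,0],[-0.1,0,0,0.019,0]]]' | grep -e pos -e force
python3 -m jog '[[[-0.1,0,0,0.001,0],[-0.1,0,0,0.002,0],[-0.1,0,0,0.003,0],[-0.1,0,0,0.004,0],[-0.1,0,0,0.004,0]]]' | grep -e pos -e force
python3 - <<'E'
from h import *
im=robot.read_camera("side")[:,:,::-1].copy()
o=robot.observe()['tool_pos'];print(o)
a,b,c,d,f=195,255,240,320,9
k=cv2.resize(im[a:b,c:d],None,fx=f,fy=f,interpolation=cv2.INTER_CUBIC)
for dx in (-.0395,-.0205,.0205,.0395):
    q=(proj("side",o+[dx,0,-.008])[0]-[c,a]+.5)*f;cv2.circle(k,(int(q[0]),int(q[1])),3,(0,0,255),-1)
cv2.imwrite("pics/c4.png",k)
E
```

```text
tool_pos: [0.5671, -0.1635, 0.0328]
tool_pos: [0.5659, -0.1601, 0.0123]
contact_force: [-0.3, 0.2, 0.6]
grip_force: 0.0
tool_pos: [0.5667, -0.1607, 0.0095]
contact_force: [0.5, 0.7, 0.4]
grip_force: 0.0
[ 0.56674917 -0.16072117  0.00962467]
```

View pics/c4.png

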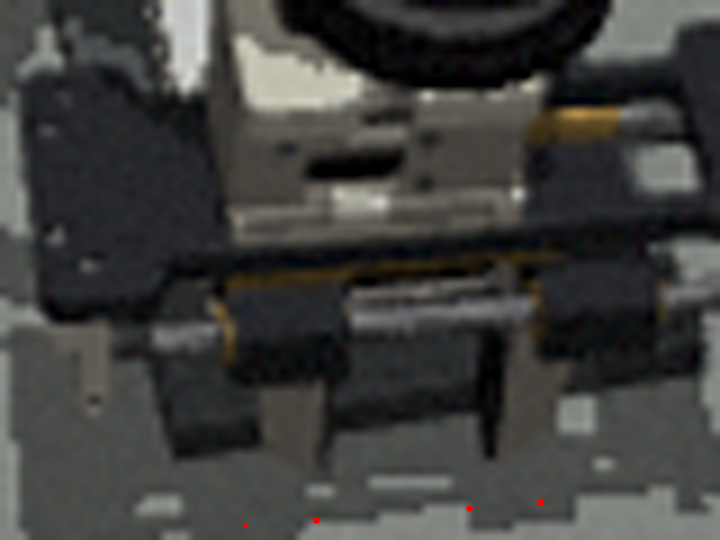

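Fingertips at crop (320,465) and (490,455), still about 5.5 px above the predicted dots at rows 503–525. No contact yet, so I'll continue the probe.

```bash
for i in 1; do python3 -m jog '[[[-0.1,0,0,0.001,0],[-0.1,0,0,0.002,0],[-0.1,0,0,0.002,0],[-0.1,0,0,0.002,0]]]'
python3 -m jog '[[[-0.1,0,0,0.001,0],[-0.1,0,0,0.002,0],[-0.1,0,0,0.002,0],[-0.1,0,0,0.002,0]]]'; done | grep -e pos -e contact
```

```text
tool_pos: [0.5667, -0.1607, 0.0076]
contact_force: [0.1, -0.2, -0.4]
tool_pos: [0.5667, -0.1607, 0.0055]
contact_force: [0.7, -0.2, 0.3]
```

```bash
for i in 1; do python3 -m jog '[[[-0.1,0,0,0.001,0],[-0.1,0,0,0.002,0],[-0.1,0,0,0.003,0],[-0.1,0,0,0.003,0],[-0.1,0,0,0.003,0]]]'
python3 -m jog '[[[-0.1,0,0,0.001,0],[-0.1,0,0,0.002,0],[-0.1,0,0,0.002,0],[-0.1,0,0,0.002,0]]]'; done | grep -e pos -e contact
```

```text
tool_pos: [0.5667, -0.1607, 0.0025]
contact_force: [-0.9, 0.2, 0.2]
tool_pos: [0.5667, -0.1607, 0.0005]
contact_force: [-0.1, 0.5, -0.2]
```

```bash
for i in 1; do python3 -m jog '[[[-0.1,0,0,0.001,0],[-0.1,0,0,0.002,0],[-0.1,0,0,0.003,0],[-0.1,0,0,0.003,0],[-0.1,0,0,0.003,0]]]'
python3 -m jog '[[[-0.1,0,0,0.001,0],[-0.1,0,0,0.002,0],[-0.1,0,0,0.002,0],[-0.1,0,0,0.002,0]]]'; done | grep -e pos -e contact
```

```text
tool_pos: [0.5667, -0.1607, -0.0025]
contact_force: [0.3, -0.2, -0.6]
tool_pos: [0.5667, -0.1607, -0.0045]
contact_force: [-0.1, -0.0, 0.4]
```

```bash
python3 -m jog '[[[-0.1,0,0,0.001,0],[-0.1,0,0,0.002,0],[-0.1,0,0,0.002,0],[-0.1,0,0,0.002,0]]]'| grep -e pos -e contact
```

```text
tool_pos: [0.5667, -0.1607, -0.0065]
contact_force: [-0.5, 0.1, 1.0]
```

```bash
python3 -m jog '[[[-0.1,0,0,0.001,0],[-0.1,0,0,0.002,0],[-0.1,0,0,0.002,0],[-0.1,0,0,0.002,0]]]'| grep -e pos -e contact
```

```text
tool_pos: [0.5667, -0.1607, -0.0085]
contact_force: [0.4, -0.4, -0.6]
```

```bash
python3 -m jog '[[[-0.1,0,0,0.001,0],[-0.1,0,0,0.002,0],[-0.1,0,0,0.002,0],[-0.1,0,0,0.002,0]]]'| grep -e pos -e contact
```

```text
tool_pos: [0.5667, -0.1607, -0.0105]
contact_force: [-0.1, 0.8, 0.3]
```

```bash
python3 -m jog '[[[-0.1,0,0,0.001,0],[-0.1,0,0,0.002,0],[-0.1,0,0,0.002,0],[-0.1,0,0,0.002,0]]]'| grep -e pos -e contact
```

```text
tool_pos: [0.5667, -0.1607, -0.0125]
contact_force: [0.1, -1.0, -1.1]
```

```bash
python3 -m jog '[[[-0.1,0,0,0.001,0],[-0.1,0,0,0.002,0],[-0.1,0,0,0.002,0],[-0.1,0,0,0.002,0]]]'| grep -e pos -e contact
```

```text
tool_pos: [0.5667, -0.1607, -0.0145]
contact_force: [-0.0, 1.5, -0.3]
```

```bash
python3 -m jog '[[[-0.1,0,0,0.001,0],[-0.1,0,0,0.002,0],[-0.1,0,0,0.002,0],[-0.1,0,0,0.002,0]]]'| grep -e pos -e contact
```

```text
tool_pos: [0.5667, -0.1607, -0.0165]
contact_force: [0.2, -0.1, -0.4]
```

```bash
python3 - <<'E'
from h import *
im=robot.read_camera("side")[:,:,::-1].copy();cv2.imwrite("pics/s5.png",im)
o=robot.observe();print(o['tool_pos'],o['contact_force'])
a,b,c,d,f=200,260,240,320,9
k=cv2.resize(im[a:b,c:d],None,fx=f,fy=f,interpolation=cv2.INTER_CUBIC)
p=o['tool_pos'].copy();p[2]=0
for dx in (-.0395,-.0205,.0205,.0395):
    q=(proj("side",p+[dx,0,0])[0]-[c,a]+.5)*f;cv2.circle(k,(int(q[0]),int(q[1])),3,(0,0,255),-1)
cv2.imwrite("pics/c5.png",k)
E
```

```text
[ 0.56671676 -0.16071423 -0.01642677] [ 0.64331358  0.14971417 -0.25827223]
```

View pics/c5.png

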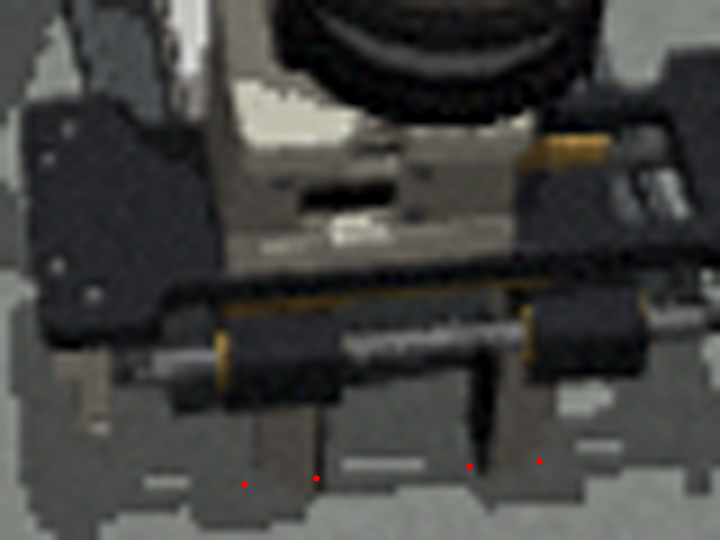

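Fingertips at (315,482) and (485,475) now nearly coincide with the z = 0 dots, so the tips should be just above the bench.

```bash
python3 -m jog '[[[-0.1,0,0,0.001,0],[-0.1,0,0,0.002,0],[-0.1,0,0,0.002,0],[-0.1,0,0,0.002,0]]]'| grep -e pos -e contact
```

```text
tool_pos: [0.5667, -0.1607, -0.0185]
contact_force: [0.8, 0.0, 0.1]
```

```bash
python3 -m jog '[[[-0.1,0,0,0.001,0],[-0.1,0,0,0.002,0],[-0.1,0,0,0.002,0],[-0.1,0,0,0.002,0]]]'| grep -e pos -e contact
```

```text
tool_pos: [0.5667, -0.1607, -0.0205]
contact_force: [0.1, -0.2, -0.3]
```

```bash
python3 -m jog '[[[-0.1,0,0,0.001,0],[-0.1,0,0,0.002,0],[-0.1,0,0,0.002,0],[-0.1,0,0,0.002,0]]]'| grep -e pos -e contact
```

```text
tool_pos: [0.5667, -0.1607, -0.0225]
contact_force: [-0.1, 0.8, -0.6]
```

```bash
python3 -m jog '[[[-0.1,0,0,0.001,0],[-0.1,0,0,0.002,0],[-0.1,0,0,0.002,0],[-0.1,0,0,0.002,0]]]'| grep -e pos -e contact
```

```text
tool_pos: [0.5667, -0.1607, -0.0245]
contact_force: [0.4, 0.3, -1.1]
```

```bash
python3 -m jog '[[[-0.1,0,0,0.001,0],[-0.1,0,0,0.002,0],[-0.1,0,0,0.002,0],[-0.1,0,0,0.002,0]]]'| grep -e pos -e contact
```

```text
tool_pos: [0.5669, -0.1608, -0.0253]
contact_force: [-2.1, 0.1, 8.2]
```

```bash
python3 -m jog '[[[-0.1,0,0,0.001,0],[-0.1,0,0,0.002,0],[-0.1,0,0,0.002,0],[-0.1,0,0,0.002,0]]]'| grep -e pos -e contact
```

```text
tool_pos: [0.567, -0.1608, -0.0255]
contact_force: [-7.7, 2.5, 23.3]
```

The bench touch came at a reported TCP z of -0.025, so the true tip height is reported z + 0.025. This offset agrees with the camera views, and it means the earlier approach was simply above the pile. Targets for the reported z are 0.000 for plate 2, 0.012 for plate 3 and 0.024 for plate 4.

```bash
python3 -m jog '[[[-0.1,0,0,-0.01,0],[-0.1,0,0,-0.02,0],[-0.1,0,0,-0.029,0],[-0.1,0,0,-0.029,0],[-0.1,0,0,-0.029,0]]]'| grep -e pos -e contact
python3 -m jog '[[[-0.1,0.012,0,0,0],[-0.1,0.024,0,0,0],[-0.1,0.034,0,0,0],[-0.1,0.042,0,0,0],[-0.1,0.042,0,0,0]]]'| grep -e pos -e contact -e rot
```

```text
tool_pos: [0.5672, -0.1609, 0.0011]
contact_force: [0.6, 1.1, -0.2]
tool_pos: [0.5659, -0.1163, 0.0002]
tool_rot: [-3.14, -0.001, 1.583]
contact_force: [-0.7, -0.5, -0.2]
```

```bash
python3 -m jog '[[[-0.1,0.001,0,0,0],[-0.1,0.002,0,0,0],[-0.1,0.003,0,0,0],[-0.1,0.004,0,0,0],[-0.1,0.005,0,0,0]]]'| grep -e pos -e contact
python3 -m jog '[[[-0.1,0.001,0,0,0],[-0.1,0.002,0,0,0],[-0.1,0.003,0,0,0]]]'| grep -e pos -e contact
```

```text
tool_pos: [0.5663, -0.114, 0.0006]
contact_force: [0.3, -0.9, -0.1]
tool_pos: [0.5662, -0.1108, 0.0006]
contact_force: [-0.5, -1.8, 0.3]
```

```bash
python3 -m jog '[[[-0.1,0.001,0,0,0],[-0.1,0.002,0,0,0],[-0.1,0.003,0,0,0]]]'| grep -e pos -e contact
python3 -m jog '[[[-0.1,0.001,0,0,0],[-0.1,0.002,0,0,0],[-0.1,0.003,0,0,0]]]'| grep -e pos -e contact
```

```text
tool_pos: [0.5661, -0.1083, 0.0006]
contact_force: [-1.8, -3.4, -0.4]
tool_pos: [0.5662, -0.1048, 0.0006]
contact_force: [-2.0, -4.1, -0.2]
```

Contact is felt from y ≈ -0.110, at 3–4 N. I'll push on slowly and then check the shift in the top view.

```bash
python3 -m jog '[[[-0.1,0.002,0,0,0],[-0.1,0.004,0,0,0],[-0.1,0.006,0,0,0],[-0.1,0.008,0,0,0],[-0.1,0.01,0,0,0]]]'| grep -e pos -e contact
python3 -m jog '[[[-0.1,0.002,0,0,0],[-0.1,0.004,0,0,0],[-0.1,0.006,0,0,0],[-0.1,0.008,0,0,0],[-0.1,0.01,0,0,0]]]'| grep -e pos -e contact
cat >> h.py <<'E'
def front(img):
    out=[]
    for r in range(163,190,3):
        l=img[r,205:245].min(1).astype(float) if False else img[r,190:245].min(1).astype(float)
        i=np.where((l[:-1]<115)&(l[1:]>=115))[0]
        if len(i): i=i[0]; out.append([190+i+(115-l[i])/(l[i+1]-l[i]),r])
    return cast("top",out,.054)[:,:2]*1000
E
python3 - <<'E'
from h import *
t=robot.read_camera("top")[:,:,::-1].copy();cv2.imwrite("pics/t6.png",t)
for x in (cv2.imread("pics/top0.png"),t):
    f=front(x); c=np.polyfit(f[:,0],f[:,1],1); print(np.round(f[:,1],1),"slope",c[0],"y@566",np.polyval(c,566))
E
```

```text
tool_pos: [0.5663, -0.0945, 0.0007]
contact_force: [-0.6, -4.7, -0.7]
tool_pos: [0.566, -0.0845, 0.0006]
contact_force: [0.4, -4.9, -1.1]
[63.4 62.8 62.2 61.4 61.  60.6 60.1 59.9 59.6] slope 0.05354357120293138 y@566 61.15133717604545
[87.7 87.5 87.6 87.6 87.4 87.3 87.1 87.1 86.9] slope 0.010798625674513956 y@566 87.34976501583783
```

The front edge has moved 26 mm at 5 N, as intended, and the upper plates have squared up to the fingers (about 2.4° from the start, well within limits). I'll finish this stage, back off, rise 12 mm and push plates 3–4.

```bash
python3 -m jog '[[[-0.1,0.002,0,0,0],[-0.1,0.0035,0,0,0],[-0.1,0.0035,0,0,0],[-0.1,-0.002,0,0,0],[-0.1,-0.005,0,0,0]]]'| grep -e pos -e contact
python3 -m jog '[[[-0.1,0,0,-0.006,0],[-0.1,0,0,-0.012,0],[-0.1,0,0,-0.012,0],[-0.1,0.002,0,-0.012,0],[-0.1,0.005,0,-0.012,0]]]'| grep -e pos -e contact
python3 -m jog '[[[-0.1,0.002,0,0,0],[-0.1,0.004,0,0,0],[-0.1,0.006,0,0,0],[-0.1,0.008,0,0,0],[-0.1,0.01,0,0,0]]]'| grep -e pos -e contact
python3 -m jog '[[[-0.1,0.002,0,0,0],[-0.1,0.004,0,0,0],[-0.1,0.006,0,0,0],[-0.1,0.008,0,0,0],[-0.1,0.01,0,0,0]]]'| grep -e pos -e contact
python3 - <<'E'
from h import *
t=robot.read_camera("top")[:,:,::-1].copy();cv2.imwrite("pics/t7.png",t)
f=front(t); c=np.polyfit(f[:,0],f[:,1],1); print(np.round(f[:,1],1),"slope",c[0],"y@566",np.polyval(c,566))
E
```

```text
tool_pos: [0.5658, -0.0895, 0.0005]
contact_force: [0.4, 0.4, -0.5]
tool_pos: [0.566, -0.0846, 0.0128]
contact_force: [-0.8, -0.5, -0.6]
tool_pos: [0.5658, -0.0748, 0.0125]
contact_force: [-0.1, -2.2, -1.3]
tool_pos: [0.5657, -0.0645, 0.0125]
contact_force: [-0.0, -2.2, -0.8]
[106.  105.9 105.8 105.8 105.9 105.9 106.2 106.6 106.6] slope -0.009724047329155853 y@566 106.09841933751912
```

```bash
python3 -m jog '[[[-0.1,0.003,0,0,0],[-0.1,0.006,0,0,0],[-0.1,0.009,0,0,0],[-0.1,0.0115,0,0,0],[-0.1,0.0135,0,0,0]]]'| grep -e pos -e contact
python3 -m jog '[[[-0.1,0,0,0,0],[-0.1,-0.004,0,0,0],[-0.1,-0.015,0,-0.02,0],[-0.1,-0.045,0,-0.05,0],[-0.1,-0.08,0,-0.08,0]]]'| grep -e pos -e contact
python3 -m jog '[[[-0.1,-0.03,0,-0.02,0],[-0.1,-0.06,0,-0.04,0],[-0.1,-0.09,0,-0.06,0],[-0.1,-0.12,0,-0.08,0],[-0.1,-0.15,0,-0.09,0]]]'| grep -e pos -e contact
python3 - <<'E'
from h import *
t=robot.read_camera("top")[:,:,::-1].copy();cv2.imwrite("pics/t8.png",t)
s=robot.read_camera("side")[:,:,::-1].copy();cv2.imwrite("pics/s8.png",s)
f=front(t); c=np.polyfit(f[:,0],f[:,1],1); print(np.round(f[:,1],1),"slope",c[0],"y@566",np.polyval(c,566))
A=cv2.resize(s[120:250,220:325],(420,520),interpolation=cv2.INTER_CUBIC)
B=cv2.resize(t[135:220,200:300],(380,323),interpolation=cv2.INTER_CUBIC)
k=np.zeros((520,800,3),np.uint8);k[:,:420]=A;k[:323,420:]=B
cv2.imwrite("pics/c8.png",k)
E
```

```text
tool_pos: [0.5656, -0.0508, 0.0126]
contact_force: [-0.0, -2.2, -1.6]
tool_pos: [0.566, -0.1268, 0.09]
contact_force: [1.5, -0.6, -0.0]
tool_pos: [0.5685, -0.2793, 0.1824]
contact_force: [1.1, -0.3, 0.4]
[121.  120.8 120.8 120.6 120.4 120.3 120.4 120.5 120.3] slope 0.009693183582475886 y@566 120.55832424940023
```

View pics/c8.png

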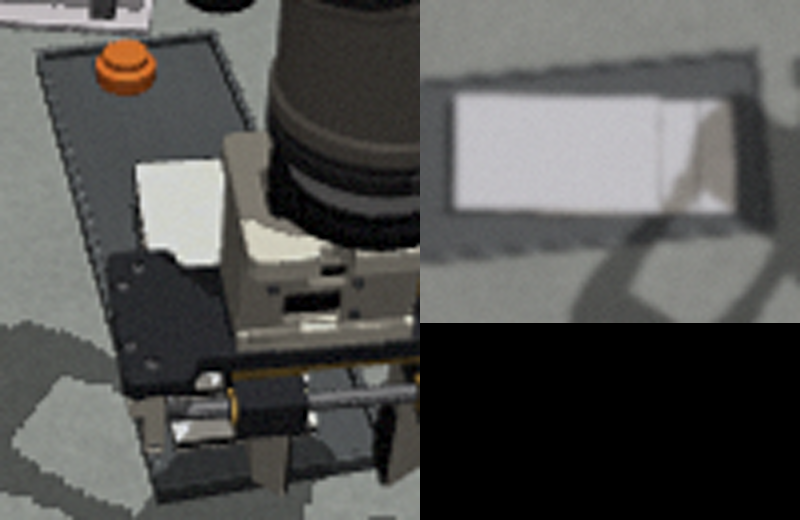

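The top crop shows the white area from column 455 to 735, with a clear seam at 660 and a shadow around 700. I need to know whether plate 2's step is there, so I'll move the arm aside and read edge profiles in both views.

```bash
python3 -m jog '[[[-0.1,0,-0.035,0,0],[-0.1,0,-0.07,0,0],[-0.1,0,-0.105,0,0],[-0.1,0,-0.14,0,0],[-0.1,0,-0.17,0,0]]]'| grep -e pos
python3 -m jog '[[[-0.1,-0.035,0,0,0],[-0.1,-0.07,0,0,0],[-0.1,-0.105,0,0,0],[-0.1,-0.12,0,0,0],[-0.1,-0.12,0,0,0]]]'| grep -e pos
python3 - <<'E'
from h import *
t=robot.read_camera("top")[:,:,::-1].copy();cv2.imwrite("pics/t9.png",t)
s=robot.read_camera("side")[:,:,::-1].copy();cv2.imwrite("pics/s9.png",s)
t0=cv2.imread("pics/top0.png")
for x in (t0,t):
  print([int(v) for v in x[172:180,250:300].min(2).mean(0)])
A=cv2.resize(s[140:245,225:325],(500,525),interpolation=cv2.INTER_CUBIC)
B=cv2.resize(t[155:200,255:295],(300,338),interpolation=cv2.INTER_CUBIC).astype(float)
B=np.clip((B-90)*2,0,255)
k=np.zeros((525,800,3),np.uint8);k[:,:500]=A;k[:338,500:]=B
cv2.imwrite("pics/c9.png",k)
E
```

```text
tool_pos: [0.3957, -0.2778, 0.1788]
tool_pos: [0.3986, -0.4015, 0.1785]
[179, 179, 179, 180, 180, 179, 180, 179, 179, 179, 179, 179, 179, 178, 179, 180, 179, 179, 179, 180, 179, 180, 179, 178, 179, 178, 180, 179, 179, 179, 178, 171, 146, 109, 85, 80, 81, 80, 77, 71, 73, 90, 110, 120, 124, 123, 124, 123, 123, 123]
[190, 189, 190, 189, 190, 190, 190, 189, 189, 190, 190, 187, 182, 180, 185, 189, 189, 191, 190, 191, 189, 184, 175, 172, 182, 189, 189, 189, 190, 189, 186, 170, 139, 106, 88, 86, 85, 84, 80, 76, 78, 97, 116, 128, 133, 132, 131, 131, 131, 130]
```

View pics/c9.png

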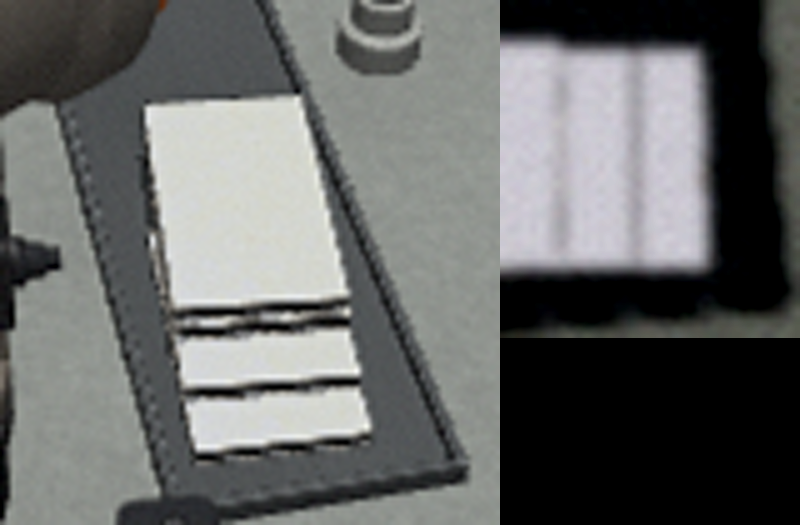

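The picture shows plate 1 in place (rear edge still at column 282) and seams at columns 273 and 263, so two clean 30 mm strips. Plates 3 and 4 are still flush, as planned. Stage 3 is plate 4 only.

```bash
python3 -m jog '[[[-0.1,0.03,0,0,0],[-0.1,0.06,0,0,0],[-0.1,0.09,0,0,0],[-0.1,0.12,0,0,0],[-0.1,0.12,0,0,0]]]'| grep -e pos
python3 -m jog '[[[-0.1,0.02,0.034,0,0],[-0.1,0.04,0.068,0,0],[-0.1,0.06,0.102,0,0],[-0.1,0.08,0.136,0,0],[-0.1,0.1,0.17,0,0]]]'| grep -e pos
python3 -m jog '[[[-0.1,0.03,0,0,0],[-0.1,0.06,0,0,0],[-0.1,0.09,0,0,0],[-0.1,0.11,0,0,0],[-0.1,0.11,0,0,0]]]'| grep -e pos
python3 -m jog '[[[-0.1,0,0,0.035,0],[-0.1,0,0,0.07,0],[-0.1,0,0,0.1,0],[-0.1,0,0,0.125,0],[-0.1,0,0,0.125,0]]]'| grep -e pos -e contact -e rot
```

```text
tool_pos: [0.3971, -0.2723, 0.1793]
tool_pos: [0.568, -0.1747, 0.1795]
tool_pos: [0.565, -0.0622, 0.1793]
tool_pos: [0.5619, -0.0663, 0.0494]
tool_rot: [-3.132, -0.002, 1.581]
contact_force: [-0.9, 0.5, 0.4]
```

```bash
python3 -m jog '[[[-0.1,0,0,0.008,0],[-0.1,0,0,0.016,0],[-0.1,0,0,0.024,0],[-0.1,0,0,0.029,0],[-0.1,0,0,0.029,0]]]'| grep -e pos -e contact -e rot
python3 -m jog '[[[-0.1,0,0,0,0],[-0.1,0,0,0,0]]]'| grep -e pos -e contact -e rot
```

```text
tool_pos: [0.5655, -0.0673, 0.0248]
tool_rot: [-3.141, -0.0, 1.581]
contact_force: [-0.6, -1.0, -0.4]
tool_pos: [0.5662, -0.0674, 0.0258]
tool_rot: [3.141, 0.0, 1.581]
contact_force: [-0.5, 1.0, -0.1]
```

```bash
python3 -m jog '[[[-0.1,0.003,0,0.0015,0],[-0.1,0.006,0,0.0015,0],[-0.1,0.009,0,0.0015,0],[-0.1,0.012,0,0.0015,0],[-0.1,0.015,0,0.0015,0]]]'| grep -e pos -e contact
python3 -m jog '[[[-0.1,0.002,0,0,0],[-0.1,0.004,0,0,0],[-0.1,0.006,0,0,0],[-0.1,0.008,0,0,0],[-0.1,0.01,0,0,0]]]'| grep -e pos -e contact
python3 -m jog '[[[-0.1,0.002,0,0,0],[-0.1,0.004,0,0,0],[-0.1,0.006,0,0,0],[-0.1,0.008,0,0,0],[-0.1,0.01,0,0,0]]]'| grep -e pos -e contact
python3 -m jog '[[[-0.1,0.002,0,0,0],[-0.1,0.004,0,0,0],[-0.1,0.006,0,0,0],[-0.1,0.008,0,0,0],[-0.1,0.0085,0,0,0]]]'| grep -e pos -e contact
python3 - <<'E'
from h import *
t=robot.read_camera("top")[:,:,::-1].copy()
f=front(t); c=np.polyfit(f[:,0],f[:,1],1); print(np.round(f[:,1],1),"slope",c[0],"y@566",np.polyval(c,566))
E
```

```text
tool_pos: [0.5657, -0.0518, 0.0239]
contact_force: [-1.7, -0.1, -1.1]
tool_pos: [0.5656, -0.0423, 0.0238]
contact_force: [-0.2, -2.0, 0.1]
tool_pos: [0.5655, -0.0321, 0.0238]
contact_force: [0.0, -2.2, 0.9]
tool_pos: [0.5654, -0.0234, 0.0237]
contact_force: [0.2, -2.1, 0.8]
[147.  146.5 146.4 146.2 146.3 146.5 146.6 146.4 145.8] slope 0.008464985067007371 y@566 146.41650174538586
```

```bash
python3 -m jog '[[[-0.1,0.0015,0,0,0],[-0.1,0.003,0,0,0],[-0.1,0.004,0,0,0],[-0.1,0.004,0,0,0],[-0.1,-0.001,0,0,0]]]'| grep -e pos -e contact
python3 -m jog '[[[-0.1,-0.005,0,0,0],[-0.1,-0.012,0,-0.01,0],[-0.1,-0.03,0,-0.035,0],[-0.1,-0.05,0,-0.065,0],[-0.1,-0.07,0,-0.1,0]]]'| grep -e pos -e contact
python3 -m jog '[[[-0.1,-0.035,0,-0.01,0],[-0.1,-0.07,0,-0.02,0],[-0.1,-0.1,0,-0.03,0],[-0.1,-0.135,0,-0.04,0],[-0.1,-0.17,0,-0.05,0]]]'| grep -e pos
python3 -m jog '[[[-0.1,0,-0.035,0,0],[-0.1,0,-0.07,0,0],[-0.1,0,-0.105,0,0],[-0.1,0,-0.14,0,0],[-0.1,0,-0.17,0,0]]]'| grep -e pos
python3 -m jog '[[[-0.1,-0.035,0,0,0],[-0.1,-0.07,0,0,0],[-0.1,-0.1,0,0,0],[-0.1,-0.1,0,0,0],[-0.1,-0.1,0,0,0]]]'| grep -e pos
python3 - <<'E'
from h import *
t=robot.read_camera("top")[:,:,::-1].copy();s=robot.read_camera("side")[:,:,::-1].copy();cv2.imwrite("pics/sF.png",s)
cv2.imwrite("pics/tF.png",t);t0=cv2.imread("pics/top0.png")
f=front(t); c=np.polyfit(f[:,0],f[:,1],1); print("slope",c[0],"y@566",np.polyval(c,566))
p=t[172:180,240:300].min(2).mean(0);print([int(v) for v in p])
# top faces' rear edges by seam minima / rear edge
for nm,col,z in (("p1 rear",282.9,.018),("p2",273,.030),("p3",263,.042)): print(nm,cast("top",[[col,176]],z)[0]*1000)
# lateral edges per strip
for c0,c1,z in ((276,280,.018),(266,270,.03),(256,260,.042),(215,250,.054)):
    q=t[:,c0:c1].min(2).mean(1);i=np.where(q[150:205]>140)[0]+150
    print(c0,cast("top",[[ (c0+c1)/2,i[0]],[(c0+c1)/2,i[-1]]],z)[:,0]*1000)
hs=lambda im:cv2.cvtColor(im,cv2.COLOR_BGR2HSV)[...,1]
for im in (t0,t):
    r=np.zeros(t.shape[:2],bool);r[130:225,130:200]=1
    print("cap",big(r&(hs(im)>150)).mean(0))
E
```

```text
tool_pos: [0.5652, -0.024, 0.0236]
contact_force: [0.6, 0.6, 0.7]
tool_pos: [0.5649, -0.0956, 0.1243]
contact_force: [-0.0, 0.1, 0.4]
tool_pos: [0.5672, -0.2668, 0.1753]
tool_pos: [0.3953, -0.2666, 0.1742]
tool_pos: [0.398, -0.3679, 0.174]
slope 0.020999662800603915 y@566 150.1133293127577
[190, 190, 190, 190, 190, 190, 190, 190, 191, 190, 189, 185, 175, 173, 182, 189, 190, 190, 190, 190, 190, 190, 189, 189, 189, 190, 190, 189, 191, 189, 190, 185, 175, 172, 183, 189, 190, 191, 191, 189, 185, 169, 139, 105, 89, 86, 86, 85, 82, 76, 80, 97, 116, 128, 132, 132, 131, 132, 131, 131]
p1 rear [ 570.56376471 -104.80633868   18.        ]
p2 [568.87450564 -73.63372694  30.        ]
p3 [567.18823881 -42.68670353  42.        ]
276 [613.60940921 527.31433786]
266 [611.54161501 525.99737585]
256 [615.5672868  524.68720617]
215 [612.81969954 522.79357316]
cap [155.625 186.55 ]
cap [155.65 186.5 ]
```

The seams are now at columns 252.6 and 272.6, with none at 263, so plate 3 may have travelled along with plate 4. I'll check the edge bands in the side view numerically.

```bash
python3 - <<'E'
from h import *
for f in ("s9","sF"):
    s=cv2.imread(f"pics/{f}.png").min(2).astype(np.float32)
    a,b=proj("side",[[.575,.0,.054],[.577,-.115,.006]])
    n=int(b[1]-a[1])+1
    xs=np.linspace(a[0],b[0],n);ys=np.linspace(a[1],b[1],n)
    v=np.mean([cv2.remap(s,(xs+d).astype(np.float32),(ys-.0*d).astype(np.float32),1).ravel() for d in (-1,0,1)],0)
    print(f,int(ys[0]),[int(q) for q in v])
for nm,y,zt,zb in (("p1",-.1,.018,.006),("p2",-.07,.03,.018),("p3",-.04,.042,.03),("p4 w/ p3",-.04,.054,.042),("p4 at -.01",-.01,.054,.042),("p3 at -.01",-.01,.042,.03)):
    print(nm,proj("side",[[.576,y,zt],[.576,y,zb]])[:,1])
E
```

```text
s9 188 [209, 209, 207, 210, 210, 209, 207, 203, 205, 205, 220, 111, 10, 100, 177, 85, 3, 115, 203, 213, 209, 207, 206, 204, 205, 210, 208, 91, 17, 149, 207, 212, 209, 205, 206, 204, 207, 213, 202, 84, 15, 77, 83, 81, 81, 81, 81]
sF 188 [204, 206, 220, 107, 3, 109, 201, 210, 209, 205, 205, 204, 204, 209, 215, 97, 3, 113, 200, 212, 207, 205, 205, 205, 204, 208, 207, 90, 17, 148, 205, 211, 206, 205, 205, 204, 205, 211, 201, 85, 15, 77, 84, 81, 80, 80, 79]
p1 [227.42388865 230.56126278]
p2 [215.15912405 218.35940291]
p3 [203.22694865 206.48561429]
p4 w/ p3 [199.91193543 203.22694865]
p4 at -.01 [191.61401496 194.92684118]
p3 at -.01 [194.92684118 198.18456605]
```

The side view settles it. There are four rear-edge bands at rows 192, 203.5, 215.5 and 227.5, and exact 30 mm steps predict 191.6, 203.2, 215.2 and 227.4. The fan is complete, the strips line up sideways within about 3 mm, the cap has not moved and the arm is clear.

```bash
python3 -c "
from cell import robot
print(robot.observe()['time'],robot.hand_in())"
```

```text
the job is handed in; nothing more can be done
25.4833 None
```

The four plates are set out in a straight fan with 30 mm steps, plate 1 and the cap have not moved, and I handed the job in at 25.5 s (no verdict was returned).

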